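# Right the toppled solvent bottle and open its push-and-turn safety cap

## Robot

A 7-joint arm with a two-finger parallel gripper is mounted at the origin on a cart in front of the work surface, level with it; the furniture and walls round the work are solid. World frame = base frame: x ahead of the robot, y to its left, z up, the work surface at z = 0. Lengths are in m, angles in degrees, forces in N, time in s.
With the tool pointing down it reaches from about 0.35 to 0.9 m from the base axis. Payload 8.1 kg.
Tool frame: the origin (TCP) lies at the very end of the fingers, on their centre line; the grasp point (between the pads) lies 19 mm behind it; z points along the fingers, y is the line along which they close (so a half turn about z gives the same grasp; the last joint's range is limited). The gripper opens to 92 mm and grips with 3 to 60 N. Pads are 19 mm wide; open, the fingers measure 130 mm over their backs; the gripper's body (75 mm by 190 mm) begins 47 mm behind the grasp point.
Start: joints at [58.522, 24.895, 1.432, 90.138, -0.665, 64.973, -4.303], TCP at [0.27, -0.564, 0.227] pointing down, gripper open.
Joint ranges: [-149.89, 149.89], [-25.12, 119.58], [-72.63, 75.52], [4.76, 147.25], [-75.54, 255.54], [6.69, 114.76], [-157.13, 157.13]. Speed limits (degrees/s): [127.2, 127.2, 172.46, 172.46, 180, 180, 180].

## Interface

Orientations are given as [roll, pitch, yaw] about the fixed x, y, z axes, in that order (R = Rz(yaw) Ry(pitch) Rx(roll)).
In Python, from rig import r gives the robot as it stands. The module is installed in compiled form; this text tells all that it offers.
- The arm moves only by the tool send_rows, never from a script. Its argument "plan" is a list of rows, each a list of 2 entries, a list of its own where there are three numbers: the shift along the tool's x, y, z in m, then the turn, a rotation vector about the tool's x, y, z in units of 6 degrees (1.0 is 6 degrees). In form: [[[dx, dy, dz], [ax, ay, az]], ...]. A call has 1 to 12 rows; each row shifts and turns the commanded pose from where the row before left it, along the tool's axes as they then stand; what a row does not reach is not made up. A row lasts 1/12 s, in which the tool goes at most 41.7 mm and 7.16 degrees, less where a joint would pass 70% of its speed; a pose out of reach is approached as far as the arm can. A call with a gripper value outside its range is refused whole. "jaw" is the finger opening in m, from 0 to 0.0918, set as the call begins (left out, the last holds). The fingers move at their own pace and stop on an object; "newtons" is the grip in N (left out, the last holds). Time passes only in rows, so rows that do not move let the fingers close. It gives the time, the measured TCP pose, the force, the opening and the grip force at its end, in the units of the state.
- r.get_state(): the state, without advancing time (a new reading comes with each control period).
- r.camera(name): name is "scene" or "top" or "wrist"; returns the picture (400x640x3 uint8, red, green, blue); there is no depth.
- r.camera_model(name): a dict with "fov_y" (degrees; the focal length in pixels is half the picture's height over the tangent of half this angle, whatever the lens; pixels are square), "cx", "cy" (the principal point, pixels), "xyz" and "attitude" of the camera in the world. Camera axes: x right, y down, z forward; pixel columns grow to the right and rows downward; lengths in m; the calibration is good to about 2 mm. A picture is of the moment at which its call begins: read the wrist's pose just before it. camera_model takes no time and is no camera call; for the wrist camera it gives the pose at the moment of the call.
- r.finish_job(): hands the job in; it is judged then, once.
The state is a dict: "t": time; "joint_positions": joint angles; "qvel": joint speeds; "tau": joint torques, N m; "tool_pos": TCP position; "tcp_rot": TCP orientation; "wrist_force": force on the tool from outside, world axes, zero at the start; "moment": the same for the moment, N m; "width": finger opening in m; "grasp_force": force on a finger pad.
Only numpy, scipy, OpenCV 4.12 (cv2) and the standard library are available. Lean on these libraries where they do the work, as an engineer would, in place of code of your own. Each camera call takes 0.05 s, during which the arm holds its last target. There are 200 camera calls.

## Task

The square solvent bottle has been knocked over: stand it upright on the bench. Then open its push-and-turn safety cap: press the cap down, turn it anticlockwise about a sixth of a turn while pressed, and lift it off. Finish still holding the cap in the gripper, about a hand's breadth straight above the open bottle, which stays standing; leave the other things on the bench where they are.

Things in the scene. Friction and masses are not known exactly. Their poses are not given: they have to be found in the camera images.
- bottle: Toppled white plastic bottle, 0.3 kg: square body 58 x 58 mm, 78 mm tall; shoulder to 88 mm; round neck 29 mm across, mouth 112 mm up. Lies on a flat side, cap roughly towards the robot. Origin: centre of its base. Its x axis runs from base to mouth: level while it lies (origin 29 mm over the bench), straight up when it stands (origin at bench height).
- bottle_mouth (a point): Centre of the bottle's mouth, 112 mm up its axis, inside the cap while that is on. The bottle's centre of mass is about 48 mm up: let go with its lower base edge on the bench and leaning less than about 25 degrees, it rocks upright by itself. Only its weight and the press on the cap keep it from turning on the bench.
- cap: Safety cap on the bottle: grey ribbed plastic, round, 44 mm across, 29 mm tall, 40 g, hollow below. Origin: centre of the skirt's lower rim; its x axis points out through the middle of its top. Locked, its origin lies 95 mm and its flat top 124 mm up the bottle's axis. Three ledges in it hook under lugs on the neck; as it is, it turns only 3 degrees either way and cannot be pulled off.
- cap_center (a point): Centre of the cap, on its axis, 14.5 mm above the skirt's lower rim. To open: pressed 3.5 mm or more along the axis (about 10 N; bottoms at 5.5 mm with about 13 N, sprung) it turns anticlockwise seen from above; turned 35 to 85 degrees from locked it is free and lifts straight off. It cannot turn clockwise. Turned unpressed, it takes the whole bottle round with it.
- steel_cup: Bystander: open steel beaker with swabs, 68 mm across, 72 mm tall, standing at the back left of the work space. Origin: centre of its foot.
- optic_ring: Bystander: black lens barrel with two chromed rings, lying, 49 x 75 mm and 49 mm high, at the back left beside the beaker. Origin: centre of its underside.
- tape_roll: Bystander: roll of black tape lying flat, 62 mm across, 19 mm high, at the back of the work space; just behind it, 770 mm ahead of the robot, begins a riser shelf with gear, 180 mm high. Origin: centre of its underside.
- tweezers: Bystander: steel tweezers lying on the bench, 118 mm long, 9 mm high, front right. Origin: centre of their underside.
- notebook: Bystander: closed notebook, 146 x 97 x 13 mm, front right. Origin: centre of its underside.
- torch: Bystander: black pen torch lying, 105 mm long, 25 mm thick, front left. Origin: centre of its underside.

How it is judged:
By the outcome, as a careful person would: the job done as asked, in the order asked, and still so for the second after the job is handed in, while the arm keeps its last pose, push and grip.
It also fails if it takes over 64 s, if anything falls off the work surface, if the arm or the gripper's body presses on something with over 40 N, if the wrist force passes 120 N, or if a joint passes its speed limit or range.

## Working session

There is one attempt and no reset: what is moved stays moved. The work goes in short steps, Python scripts to look and compute and a tool call to move; the robot and the scene stay as the last step left them, time stands still between calls to the robot, and variables do not carry over. Pictures are saved under pics/ and viewed, at most 11 in all, crops included, and the job is handed in when it is done.

Besides the shell and the picture viewer there is one more tool, called after ">>>" as name(argument=value, ...), one argument or row to a line, values as JSON. send_rows: Moves the arm, as the interface text tells. Its arguments: {"type":"object","properties":{"plan":{"type":"array","items":{"type":"array"}},"jaw":{"type":"number"},"newtons":{"type":"number"}},"required":["plan"]}

```bash
mkdir -p pics; cat > h.py <<'E'
import numpy as np, cv2
from rig import r
from scipy.spatial.transform import Rotation as R
def rot(a): return R.from_euler('xyz',a,degrees=True)
def save(n,f):
    m=r.camera_model(n); im=r.camera(n); cv2.imwrite('pics/'+f,im[:,:,::-1]); return m
def ray(m,u,v):
    f=200/np.tan(np.radians(m['fov_y']/2)); d=np.array([(u-m['cx'])/f,(v-m['cy'])/f,1])
    d=rot(m['attitude']).apply(d); return np.array(m['xyz']),d/np.linalg.norm(d)
def onz(m,u,v,z):
    o,d=ray(m,u,v); return o+d*(z-o[2])/d[2]
def tri(rs):
    A=sum(np.eye(3)-np.outer(d,d) for o,d in rs); b=sum((np.eye(3)-np.outer(d,d))@o for o,d in rs); return np.linalg.solve(A,b)
def pix(m,p):
    f=200/np.tan(np.radians(m['fov_y']/2)); c=rot(m['attitude']).inv().apply(np.array(p)-m['xyz']); return m['cx']+f*c[0]/c[2],m['cy']+f*c[1]/c[2]
E
python3 - <<'E'
from h import *
for n in ['scene','top']:
    m=save(n,n+'1.png'); print(n,m)
print(r.get_state()); print(r.camera_model('wrist'))
E
```

```text
scene {'fov_y': 43.97547162685347, 'cx': 324.15101628080146, 'cy': 202.4504381188771, 'xyz': array([-0.48342839, -0.69181515,  0.71678602]), 'attitude': array([-117.57055559,    1.3168818 ,  -57.69019782])}
top {'fov_y': 42.55803420053083, 'cx': 316.49855770389183, 'cy': 190.91734775555236, 'xyz': array([ 0.38448789, -0.02507799,  1.53494158]), 'attitude': array([-173.41079487,    1.25202791,  -91.18317251])}
{'t': 0.1, 'joint_positions': array([58.52279009, 24.93148282,  1.42782143, 90.1826165 , -0.66535682,
       64.97162713, -4.30312714]), 'qvel': array([ 0.01086342, -0.13848322,  0.09990197, -0.08715458, -0.04766285,
        0.01400465, -0.0129338 ]), 'tau': array([ 2.66758369e-03, -6.69128180e+01,  9.87446085e-01, -3.15147507e+01,
       -6.06045476e-02,  3.74038378e-02,  1.42745259e-05]), 'tool_pos': array([ 0.26983696, -0.56326361,  0.22604198]), 'tcp_rot': array([-1.79922723e+02,  5.14180243e-03,  2.55969572e+01]), 'wrist_force': array([ 0.27755787, -0.32481762, -0.70410457]), 'moment': array([ 0.04246873, -0.00185474,  0.00874685]), 'grasp_force': 0.0, 'width': 0.09147425979647876}
{'fov_y': 70.56823311864812, 'cx': 322.25566526572794, 'cy': 199.22512397388226, 'xyz': array([ 0.34114474, -0.53038387,  0.38424558]), 'attitude': array([ 1.62871048e+02,  4.93599028e-02, -6.44106464e+01])}
```

View pics/scene1.png

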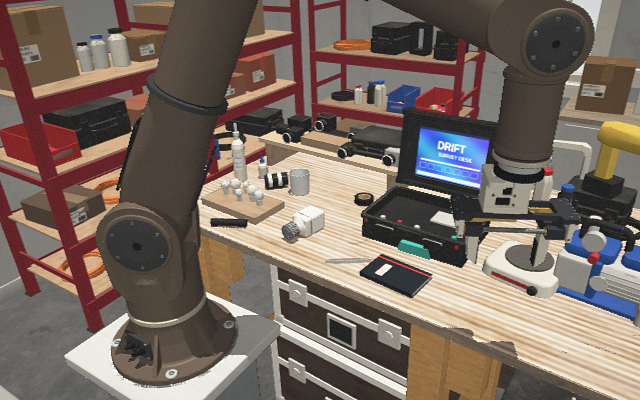

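View pics/top1.png

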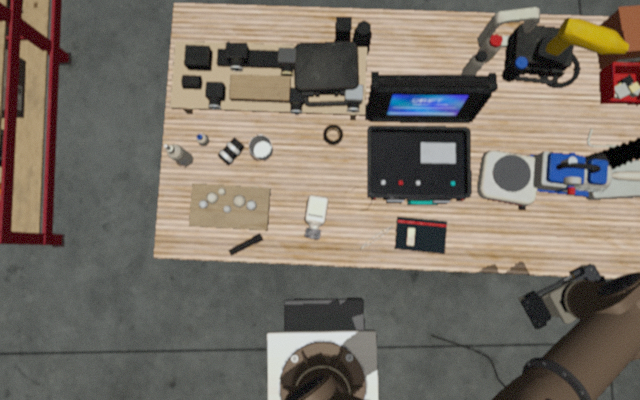

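The scene view shows the bottle lying at about (308,222) with its cap at (290,231). In the top view the bottle is at (317,210) and the cap at (313,232). An open case stands to its right and a board with bulbs to its left. I'll enlarge both views.

```bash
python3 - <<'E'
import cv2,numpy as np
a=cv2.imread('pics/scene1.png')[195:250,270:340]; b=cv2.imread('pics/top1.png')[185:245,285:350]
a=cv2.resize(a,None,fx=6,fy=6,interpolation=2); b=cv2.resize(b,None,fx=6,fy=6,interpolation=2)
c=np.zeros((360,810,3),np.uint8); c[:330,:420]=a; c[:360,420:810]=b; cv2.imwrite('pics/c1.png',c[:,:800])
E
```

```text
(no output)
```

View pics/c1.png

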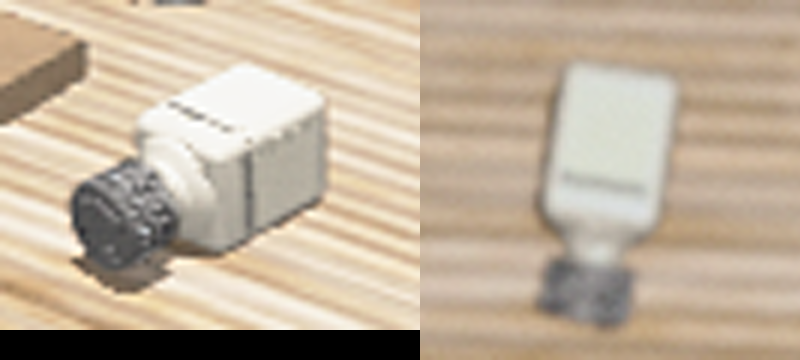

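The crop shows the two back upper edge corners of the base: scene (310.8,205.3) and (324.7,211.2), top (309.2,195.3) and (328.3,196.7). The middle of the cap's end face is at scene (287.5,231.3), and its end edge is at top (312.5,238.8).

```bash
python3 - <<'E'
from h import *
s=r.camera_model('scene');t=r.camera_model('top')
for a,b,z in [((310.8,205.3),(309.2,195.3),.058),((324.7,211.2),(328.3,196.7),.058),((287.5,231.3),(312.5,238.8),.029)]:
    print(tri([ray(s,*a),ray(t,*b)]).round(4),onz(s,*a,z).round(4),onz(t,*b,z).round(4))
print(onz(t,368,195,.1),onz(t,265,230,0.02),onz(t,365,245,0),onz(t,263,240,.0))
E
```

```text
[0.5448 0.0237 0.0551] [0.5414 0.0192 0.058 ] [0.5435 0.0251 0.058 ]
[ 0.5384 -0.0298  0.0537] [ 0.5315 -0.0339  0.058 ] [ 0.5382 -0.0301  0.058 ]
[0.4198 0.0169 0.0354] [0.4296 0.0218 0.029 ] [0.4186 0.0188 0.029 ]
[ 0.53602157 -0.14135427  0.1       ] [0.4476206  0.15877354 0.02      ] [ 0.39764106 -0.13578072  0.        ] [0.41881    0.16745224 0.        ]
```

>>> send_rows(
  plan=[
    [[0.02,-0.0226,0],[0,0,0]],
    [[0.02,-0.0226,0],[0,0,0]],
    [[0.02,-0.0226,0],[0,0,0]],
    [[0.02,-0.0226,0],[0,0,0]],
    [[0.02,-0.0226,0],[0,0,0]],
    [[0.02,-0.0226,0],[0,0,0]],
    [[0.02,-0.0226,0],[0,0,0]],
    [[0.02,-0.0226,0],[0,0,0]],
    [[0.02,-0.0226,0],[0,0,0]],
    [[0.02,-0.0226,0],[0,0,0]],
  ],
  jaw=0.0915,
)

```text
t: 0.93
tool_pos: [0.3527, -0.2719, 0.2266]
tcp_rot: [-180.0, 0.0, 25.6]
wrist_force: [1.5, -0.2, 0.2]
width: 0.0913
grasp_force: 0.0
```

>>> send_rows(
  plan=[
    [[0.02,-0.0226,0],[0,0,0]],
    [[0.02,-0.0226,0],[0,0,0]],
    [[0.02,-0.0226,0],[0,0,0]],
    [[0.02,-0.0226,0],[0,0,0]],
    [[0.02,-0.0226,0],[0,0,0]],
    [[0.02,-0.0226,0],[0,0,0]],
    [[0.02,-0.0226,0],[0,0,0]],
    [[0.02,-0.0226,0],[0,0,0]],
    [[0.02,-0.0226,0],[0,0,0]],
    [[0.02,-0.0226,0],[0,0,0]],
  ],
)

```text
t: 1.77
tool_pos: [0.4354, 0.0182, 0.2266]
tcp_rot: [180.0, 0.0, 25.6]
wrist_force: [0.0, -0.1, -0.0]
width: 0.0914
grasp_force: 0.0
```

>>> send_rows(
  plan=[
    [[0,0,0],[0,0,0.7]],
    [[0,0,0],[0,0,0.7]],
    [[0,0,0],[0,0,0.7]],
    [[0,0,0],[0,0,0.7]],
    [[0,0,0],[0,0,0.7]],
    [[0,0,0],[0,0,0.7]],
    [[0,0,0],[0,0,0.7]],
    [[0,0,0],[0,0,0.7]],
    [[0,0,0],[0,0,0]],
    [[0,0,0],[0,0,0]],
    [[0,0,0],[0,0,0]],
  ],
)

```text
t: 2.68
tool_pos: [0.4354, 0.0168, 0.2266]
tcp_rot: [180.0, 0.0, -7.9]
wrist_force: [-0.3, 0.6, -0.6]
width: 0.0915
grasp_force: 0.0
```

```bash
python3 - <<'E'
from h import *
print(r.get_state()['joint_positions'],r.camera_model('wrist'))
save('wrist','w1.png')
m=r.camera_model('wrist')
im=cv2.imread('pics/w1.png'); cv2.imwrite('pics/w1.png',im)
for p in [(.419,.018,.029),(.433,.0155,.029),(.541,-.003,.029),(.545,.025,.058),(.538,-.03,.058)]: print(pix(m,p))
E
```

```text
[   7.79501273    8.62867431  -19.09863513  113.70947141    3.31388473
   58.18565147 -110.71418506] {'fov_y': 70.56823311864812, 'cx': 322.25566526572794, 'cy': 199.22512397388226, 'xyz': array([0.51373316, 0.0044701 , 0.38481499]), 'attitude': array([ 1.62881861e+02, -3.68557337e-02, -9.78678205e+01])}
(np.float64(321.7536468831936), np.float64(189.06660364607677))
(np.float64(322.17766290344997), np.float64(178.406492994098))
(np.float64(325.14466573865093), np.float64(87.23919566473701))
(np.float64(299.1360309076169), np.float64(84.84654821203941))
(np.float64(350.6796927398548), np.float64(84.23004863354741))
```

View pics/w1.png

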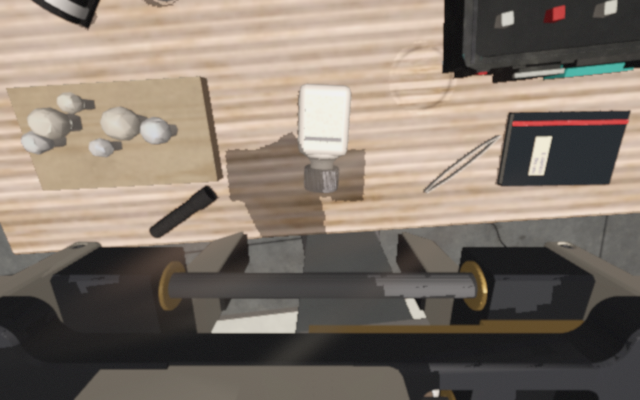

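The wrist view shows the cap at about (322,177) and the base edge at (301..349,87). My measured points project to within a couple of pixels of these. I'll tilt the tool forward 35° and descend onto the cap.

>>> send_rows(
  plan=[
    [[0,0,0],[0,0.97,0.03]],
    [[0,0,0],[0,0.97,0.03]],
    [[0,0,0],[0,0.97,0.03]],
    [[0,0,0],[0,0.97,0.03]],
    [[0,0,0],[0,0.97,0.03]],
    [[0,0,0],[0,0.97,0.03]],
    [[0,0,0],[0,0,0]],
    [[0,0,0],[0,0,0]],
    [[0,0,0],[0,0,0]],
  ],
)

```text
t: 3.48
tool_pos: [0.4373, 0.0141, 0.2276]
tcp_rot: [180.0, -32.6, -9.2]
wrist_force: [0.7, -0.4, -0.0]
width: 0.0914
grasp_force: 0.0
```

>>> send_rows(
  plan=[
    [[-0.0115,0,0.018],[0,0,0]],
    [[-0.0115,0,0.018],[0,0,0]],
    [[-0.0115,0,0.018],[0,0,0]],
    [[-0.0115,0,0.018],[0,0,0]],
    [[-0.0115,0,0.018],[0,0,0]],
    [[-0.0115,0,0.018],[0,0,0]],
    [[0,0,0],[0,0,0]],
    [[0,0,0],[0,0,0]],
  ],
)

```text
t: 4.15
tool_pos: [0.4283, 0.0012, 0.1915]
tcp_rot: [179.2, -32.3, -8.9]
wrist_force: [-0.3, -0.1, 0.1]
width: 0.0915
grasp_force: 0.0
```

```bash
python3 - <<'E'
from h import *
s=r.get_state();print(s['joint_positions'].round(1),s['tool_pos'],s['tcp_rot'])
Rt=rot(s['tcp_rot']); print(Rt.inv().apply(np.array([.444,.0138,.0134])-s['tool_pos']))
E
```

```text
[  54.6   -2.2  -68.9  140.4   46.5   15.5 -156.5] [0.42830592 0.0012162  0.19150458] [179.15581677 -32.28067064  -8.93227709]
[-0.08366414 -0.01719146  0.15757748]
```

The forward tilt runs joints 3 and 7 to their limits. I'll go back to vertical and instead use tool-down, tilting backward as the bottle rises.

>>> send_rows(
  plan=[
    [[0.01,0,-0.015],[0,0,0]],
    [[0,0,0],[0,-0.9,0]],
    [[0,0,0],[0,-0.9,0]],
    [[0,0,0],[0,-0.9,0]],
    [[0,0,0],[0,-0.9,0]],
    [[0,0,0],[0,-0.9,0]],
    [[0,0,0],[0,-0.9,0]],
    [[0,0,0],[0,0,0]],
    [[0,0,0],[0,0,0]],
    [[0,0,0],[0,0,0]],
  ],
)

```text
t: 4.98
tool_pos: [0.4269, 0.0022, 0.1987]
tcp_rot: [178.9, -0.5, -9.2]
wrist_force: [-0.8, 0.4, -0.3]
width: 0.0915
grasp_force: 0.0
```

```bash
python3 - <<'E'
from h import *
s=r.get_state();print(s['joint_positions'].round(1),s['tool_pos'],s['tcp_rot'])
E
```

```text
[  39.3   16.1  -56.4  115.3   17.4   56.9 -125. ] [0.42690209 0.00215899 0.19867223] [178.92662645  -0.50567596  -9.15794112]
```

>>> send_rows(
  plan=[
    [[0.004,-0.014,0],[0.18,0,0]],
    [[0,0,0.022],[0,0,0]],
    [[0,0,0.022],[0,0,0]],
    [[0,0,0.022],[0,0,0]],
    [[0,0,0.022],[0,0,0]],
    [[0,0,0.022],[0,0,0]],
    [[0,0,0.022],[0,0,0]],
    [[0,0,0],[0,0,0]],
    [[0,0,0],[0,0,0]],
  ],
)

```text
t: 5.73
tool_pos: [0.4337, 0.0142, 0.0671]
tcp_rot: [180.0, -0.4, -9.3]
wrist_force: [-0.1, 0.4, -0.2]
width: 0.0915
grasp_force: 0.0
```

```bash
python3 - <<'E'
from h import *
save('wrist','w2.png')
s=r.get_state();print(s['joint_positions'].round(1),s['tool_pos'],s['tcp_rot'])
Rt=rot(s['tcp_rot']); print(Rt.inv().apply(np.array([.433,.0155,.0105])-s['tool_pos']))
E
```

```text
[  27.8   27.8  -47.4  123.6   32.    40.9 -140.4] [0.434573   0.01419764 0.0678523 ] [179.99343356  -0.54179889  -9.28759453]
[-0.00230482 -0.00103799  0.05733295]
```

View pics/w2.png

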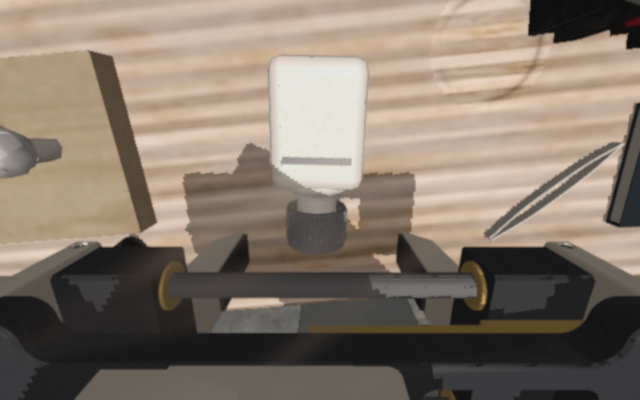

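The cap is at (287..346, 198..252), centre about x=316.5. The fingers' mid-plane is at x≈322, so there is a small lateral offset to correct.

```bash
python3 - <<'E'
from h import *
m=r.camera_model('wrist')
for u,v,z in [(316.5,225,.035),(316.5,200,.045),(316.5,251,.04),(269,60,.058),(367,60,.058),(268,180,.058),(361,188,.058)]: print(onz(m,u,v,z).round(4))
E
```

```text
[0.4362 0.0166 0.035 ]
[0.4578 0.0127 0.045 ]
[0.4181 0.0195 0.04  ]
[0.5441 0.024  0.058 ]
[ 0.5355 -0.0286  0.058 ]
[0.479  0.0389 0.058 ]
[ 0.4648 -0.0165  0.058 ]
```

>>> send_rows(
  plan=[
    [[-0.002,-0.003,0.01],[0,0.08,0.1]],
    [[0,0,0.016],[0,0,0]],
    [[0,0,0.016],[0,0,0]],
    [[0,0,0.015],[0,0,0]],
    [[0,0,0],[0,0,0]],
    [[0,0,0],[0,0,0]],
    [[0,0,0],[0,0,0]],
  ],
)

```text
t: 6.37
tool_pos: [0.4348, 0.0168, 0.0113]
tcp_rot: [-180.0, -1.1, -10.0]
wrist_force: [0.1, -0.2, 0.4]
width: 0.0911
grasp_force: 0.0
```

>>> send_rows(
  plan=[
    [[0,0,0],[0,0,0]],
    [[0,0,0],[0,0,0]],
    [[0,0,0],[0,0,0]],
    [[0,0,0],[0,0,0]],
    [[0,0,0],[0,0,0]],
    [[0,0,0],[0,0,0]],
    [[0,0,0],[0,0,0]],
    [[0,0,0],[0,0,0]],
    [[0,0,0],[0,0,0]],
    [[0,0,0],[0,0,0]],
    [[0,0,0],[0,0,0]],
    [[0,0,0],[0,0,0]],
  ],
  jaw=0.03,
  newtons=12,
)

```text
t: 7.37
tool_pos: [0.4338, 0.0167, 0.0098]
tcp_rot: [180.0, -1.0, -9.9]
wrist_force: [-0.3, 1.3, 0.4]
width: 0.0443
grasp_force: 12.0
```

```bash
python3 - <<'E'
from h import *
s=r.get_state();print(s['joint_positions'].round(1),s['tool_pos'],s['tcp_rot'],s['width'],s['grasp_force'],s['wrist_force'])
E
```

```text
[  21.5   32.6  -40.4  126.8   40.6   33.1 -149.5] [0.43382046 0.01670738 0.00975041] [179.98981002  -0.95336975  -9.94605508] 0.04431790289428075 12.005532877519727 [-0.25713352  1.32479478  0.3762924 ]
```

```bash
cat > arc.py <<'E'
from h import *
def T(phi):
    p=np.radians(phi); t=np.radians(.4*phi); 
    g=.109*np.array([-np.cos(p),np.sin(p)])+.029*np.array([np.sin(p),np.cos(p)])
    return g+.019*np.array([-np.sin(t),-np.cos(t)]),t
for i in range(30):
    a,t0=T(3*i);b,t1=T(3*i+3);d=b-a
    # tool x=(cos,-sin) tool z=(-sin,-cos) in (h,z) at back tilt t0
    print(i,round(d@[np.cos(t0),-np.sin(t0)],4),round(d@[-np.sin(t0),-np.cos(t0)],4),a.round(3))
E
python3 arc.py
```

```text
0 0.0013 -0.0057 [-0.109  0.01 ]
1 0.0014 -0.0056 [-0.108  0.016]
2 0.0016 -0.0056 [-0.106  0.021]
3 0.0018 -0.0055 [-0.104  0.027]
4 0.002 -0.0054 [-0.102  0.032]
5 0.0021 -0.0053 [-0.1    0.037]
6 0.0023 -0.0053 [-0.097  0.042]
7 0.0025 -0.0052 [-0.094  0.047]
8 0.0026 -0.0051 [-0.091  0.052]
9 0.0028 -0.005 [-0.088  0.057]
10 0.0029 -0.0049 [-0.084  0.061]
11 0.0031 -0.0048 [-0.08   0.065]
12 0.0032 -0.0047 [-0.076  0.069]
13 0.0034 -0.0045 [-0.072  0.073]
14 0.0035 -0.0044 [-0.067  0.076]
15 0.0037 -0.0043 [-0.062  0.08 ]
16 0.0038 -0.0042 [-0.058  0.082]
17 0.0039 -0.004 [-0.053  0.085]
18 0.004 -0.0039 [-0.048  0.088]
19 0.0042 -0.0038 [-0.042  0.09 ]
20 0.0043 -0.0036 [-0.037  0.092]
21 0.0044 -0.0035 [-0.032  0.093]
22 0.0045 -0.0033 [-0.026  0.094]
23 0.0046 -0.0032 [-0.021  0.095]
24 0.0047 -0.003 [-0.015  0.096]
25 0.0048 -0.0028 [-0.01   0.096]
26 0.0049 -0.0027 [-0.004  0.096]
27 0.005 -0.0025 [0.001 0.096]
28 0.005 -0.0023 [0.007 0.096]
29 0.0051 -0.0022 [0.012 0.095]
```

>>> send_rows(
  plan=[
    [[0.0013,0,-0.006],[0,-0.2,0]],
    [[0.0014,0,-0.006],[0,-0.2,0]],
    [[0.0016,0,-0.0056],[0,-0.2,0]],
    [[0.0018,0,-0.0055],[0,-0.2,0]],
    [[0.002,0,-0.0054],[0,-0.2,0]],
    [[0.0021,0,-0.0053],[0,-0.2,0]],
    [[0.0023,0,-0.0053],[0,-0.2,0]],
    [[0.0025,0,-0.0052],[0,-0.2,0]],
    [[0.0026,0,-0.0051],[0,-0.2,0]],
    [[0.0028,0,-0.005],[0,-0.2,0]],
    [[0.0029,0,-0.0049],[0,-0.2,0]],
    [[0.0031,0,-0.0048],[0,-0.2,0]],
  ],
)

```text
t: 8.37
tool_pos: [0.4655, 0.0106, 0.0704]
tcp_rot: [180.0, 13.5, -10.0]
wrist_force: [0.0, 0.5, -2.9]
width: 0.0445
grasp_force: 12.0
```

```bash
python3 - <<'E'
from h import *
s=r.get_state();print(s['joint_positions'].round(1),s['tool_pos'],s['tcp_rot'],s['width'],s['grasp_force'],s['wrist_force'])
save('scene','s2.png'); a=cv2.imread('pics/s2.png')[150:260,250:410]; cv2.imwrite('pics/s2c.png',cv2.resize(a,None,fx=4,fy=4,interpolation=2))
E
```

```text
[  27.9   38.2  -47.8  107.8   24.9   60.2 -131.5] [0.46546317 0.01064735 0.07036413] [179.96370216  13.52625981  -9.98456949] 0.04454392337651222 11.997978715226054 [ 0.02741601  0.48667571 -2.89334622]
```

View pics/s2c.png

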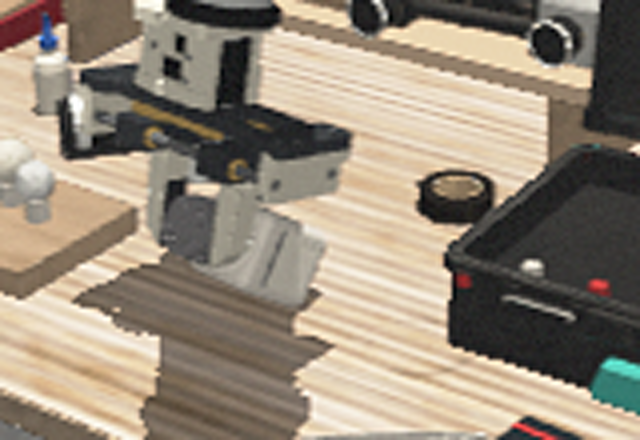

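The bottle is rising mouth-first with its base edge at the bench, crop (285,300). It is pivoting in the pads as planned, so I'll continue the arc.

>>> send_rows(
  plan=[
    [[0.0032,0,-0.0047],[0,-0.2,0]],
    [[0.0034,0,-0.0045],[0,-0.2,0]],
    [[0.0035,0,-0.0044],[0,-0.2,0]],
    [[0.0037,0,-0.0043],[0,-0.2,0]],
    [[0.0038,0,-0.0042],[0,-0.2,0]],
    [[0.0039,0,-0.004],[0,-0.2,0]],
    [[0.004,0,-0.0039],[0,-0.2,0]],
    [[0.0042,0,-0.0038],[0,-0.2,0]],
    [[0.0043,0,-0.0036],[0,-0.2,0]],
    [[0.0044,0,-0.0035],[0,-0.2,0]],
    [[0.0045,0,-0.0033],[0,-0.2,0]],
  ],
)

```text
t: 9.33
tool_pos: [0.5192, 0.0016, 0.0974]
tcp_rot: [180.0, 26.7, -10.0]
wrist_force: [-1.0, -0.0, 0.3]
width: 0.045
grasp_force: 12.0
```

>>> send_rows(
  plan=[
    [[0.0046,0,-0.0032],[0,-0.2,0]],
    [[0.0047,0,-0.003],[0,-0.2,0]],
    [[0.0048,0,-0.0028],[0,-0.2,0]],
    [[0.0049,0,-0.0027],[0,-0.2,0]],
    [[0,0,0],[0,0,0]],
    [[0,0,0],[0,0,0]],
    [[0,0,0],[0,0,0]],
  ],
)

```text
t: 9.92
tool_pos: [0.541, -0.0021, 0.0988]
tcp_rot: [180.0, 31.4, -10.0]
wrist_force: [-0.1, 0.5, 2.4]
width: 0.0445
grasp_force: 12.0
```

```bash
python3 - <<'E'
from h import *
s=r.get_state();print(s['joint_positions'].round(1),s['tool_pos'],s['tcp_rot'],s['width'],s['grasp_force'],s['wrist_force'])
save('scene','s3.png'); a=cv2.imread('pics/s3.png')[150:260,250:410]; cv2.imwrite('pics/s3c.png',cv2.resize(a,None,fx=4,fy=4,interpolation=2))
E
```

```text
[  22.4   51.9  -44.4   80.2   19.3   89.1 -123.4] [ 0.54104102 -0.00207349  0.09875827] [179.97002194  31.40990651  -9.96378831] 0.04446845078180467 12.000509980134666 [-0.07106096  0.52833677  2.35708483]
```

View pics/s3c.png

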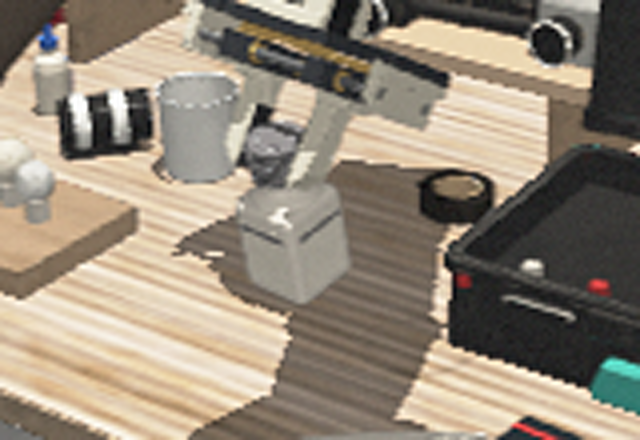

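The bottle now stands nearly upright, with its foot at crop (300,300) and a slight lean at most. I'll release it, then bring the tool vertical about the grasp point.

>>> send_rows(
  plan=[
    [[0,0,0],[0,0,0]],
    [[0,0,0],[0,0,0]],
    [[0,0,0],[0,0,0]],
    [[0,0,0],[0,0,0]],
    [[0,0,0],[0,0,0]],
    [[0,0,0],[0,0,0]],
    [[0,0,0],[0,0,0]],
    [[0,0,0],[0,0,0]],
    [[0,0,0],[0,0,0]],
  ],
  jaw=0.0915,
)

```text
t: 10.72
tool_pos: [0.5413, -0.0023, 0.0987]
tcp_rot: [180.0, 31.4, -10.0]
wrist_force: [0.6, -1.3, -0.1]
width: 0.0913
grasp_force: 0.0
```

>>> send_rows(
  plan=[
    [[0,0,-0.02],[0,0,0]],
    [[0,0,-0.02],[0,0,0]],
    [[0,0,-0.02],[0,0,0]],
    [[0,0,-0.02],[0,0,0]],
    [[-0.01,0,-0.01],[0,0.9,0]],
    [[-0.005,0,0],[0,0.9,0]],
    [[-0.005,0,0],[0,0.9,0]],
    [[-0.005,0,0],[0,0.9,0]],
    [[-0.005,0,0],[0,0.9,0]],
    [[-0.005,0,0],[0,0.73,0]],
    [[0,0,0],[0,0,0]],
    [[0,0,0],[0,0,0]],
  ],
)

```text
t: 11.72
tool_pos: [0.5546, -0.005, 0.1881]
tcp_rot: [179.9, 0.0, -9.9]
wrist_force: [0.4, 0.3, -0.6]
width: 0.0914
grasp_force: 0.0
```

```bash
python3 - <<'E'
from h import *
s=r.get_state();print(s['joint_positions'].round(1),s['tool_pos'],s['tcp_rot'],s['width'],s['grasp_force'],s['wrist_force'])
m=save('wrist','w4.png');save('top','t4.png'); save('scene','s4.png')
w=cv2.imread('pics/w4.png'); sc=cv2.resize(cv2.imread('pics/s4.png')[165:245,270:365],None,fx=4,fy=4,interpolation=2)
t=cv2.resize(cv2.imread('pics/t4.png')[160:220,280:350],None,fx=4,fy=4,interpolation=2)
c=np.zeros((560,800,3),np.uint8); c[:240,:640]=w[:240]; c[240:560,:380]=sc; c[240:480,400:680]=t; cv2.imwrite('pics/c4.png',c)
E
```

```text
[  30.2   28.9  -50.1  100.    24.7   62.9 -127.9] [ 0.55455372 -0.00499078  0.18805851] [ 1.79884536e+02  3.43450192e-02 -9.91554558e+00] 0.09135317232697694 0.0 [ 0.39594169  0.27326095 -0.60041395]
```

View pics/c4.png

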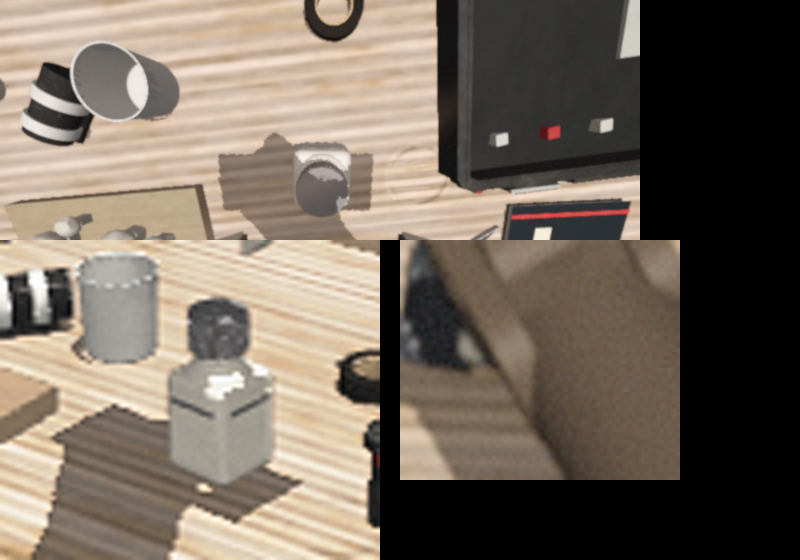

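The bottle stands upright on its base and the bystanders are untouched. The cap's top disc is centred at wrist (322,191), and at scene crop (218,310), which is about scene pixel (324.5,182.5).

```bash
python3 - <<'E'
from h import *
s=r.get_state(); m=r.camera_model('wrist');sc=r.camera_model('scene')
a=ray(m,322,191);b=ray(sc,324.5,182.5)
p=tri([a,b]);print(p,onz(m,322,191,.124),onz(sc,324.5,182.5,.124))
# base check: nearest foot corner crop(222,480)->scene
print('foot corner',onz(sc,270+222/4,165+240/4,0), 'left foot',onz(sc,270+172/4,165+(455-240)/4,0),'right foot',onz(sc,270+272/4,165+(435-240)/4,0))
im=cv2.imread('pics/w4.png',0)
for q in [(.563,-.006,.124)]: print(pix(m,q),pix(sc,q))
E
```

```text
[ 0.57351314 -0.00910053  0.12301318] [ 0.57409037 -0.00967452  0.124     ] [ 0.57165875 -0.00959826  0.124     ]
foot corner [ 0.55181959 -0.02220662  0.        ] left foot [0.56433039 0.02916461 0.        ] right foot [ 0.62719233 -0.01899616  0.        ]
(np.float64(319.95845156385326), np.float64(204.51473999684995)) (np.float64(321.7560223370458), np.float64(183.38216362929347))
```

The triangulated height of 0.123 matches the expected 0.124. I'll descend, grip the cap and check.

>>> send_rows(
  plan=[
    [[0.0185,0.0013,0],[0,0,0]],
    [[0,0,0.015],[0,0,0]],
    [[0,0,0.016],[0,0,0]],
    [[0,0,0.016],[0,0,0]],
    [[0,0,0.015],[0,0,0]],
    [[0,0,0.015],[0,0,0]],
    [[0,0,0.015],[0,0,0]],
    [[0,0,0],[0,0,0]],
    [[0,0,0],[0,0,0]],
    [[0,0,0],[0,0,0]],
  ],
)

```text
t: 12.7
tool_pos: [0.5743, -0.0089, 0.0956]
tcp_rot: [-180.0, 0.1, -10.0]
wrist_force: [0.5, 0.1, -0.2]
width: 0.0914
grasp_force: 0.0
```

>>> send_rows(
  plan=[
    [[0,0,0],[0,0,0]],
    [[0,0,0],[0,0,0]],
    [[0,0,0],[0,0,0]],
    [[0,0,0],[0,0,0]],
    [[0,0,0],[0,0,0]],
    [[0,0,0],[0,0,0]],
    [[0,0,0],[0,0,0]],
    [[0,0,0],[0,0,0]],
    [[0,0,0],[0,0,0]],
    [[0,0,0],[0,0,0]],
    [[0,0,0],[0,0,0]],
    [[0,0,0],[0,0,0]],
  ],
  jaw=0.03,
  newtons=40,
)

```text
t: 13.7
tool_pos: [0.5736, -0.009, 0.0954]
tcp_rot: [180.0, 0.0, -9.9]
wrist_force: [-0.1, 2.1, 1.4]
width: 0.0442
grasp_force: 40.0
```

```bash
python3 - <<'E'
from h import *
s=r.get_state();print(s['joint_positions'].round(1),s['tool_pos'],s['tcp_rot'],s['width'],s['grasp_force'],s['wrist_force'],s['moment'])
E
```

```text
[  26.7   36.1  -45.6  103.1   31.2   54.3 -132.3] [ 0.57355993 -0.00900344  0.09535866] [ 1.79998122e+02  4.87696694e-02 -9.94874694e+00] 0.044197603684634656 40.00015938654542 [-0.0669289   2.11075976  1.350516  ] [ 0.35279883 -0.05775726  0.01851562]
```

Width 44.2 mm means the cap is squarely held. Now press down.

>>> send_rows(
  plan=[
    [[0,0,0.0015],[0,0,0]],
    [[0,0,0.0015],[0,0,0]],
    [[0,0,0.0015],[0,0,0]],
    [[0,0,0.001],[0,0,0]],
    [[0,0,0],[0,0,0]],
    [[0,0,0],[0,0,0]],
    [[0,0,0],[0,0,0]],
    [[0,0,0],[0,0,0]],
  ],
)

```text
t: 14.37
tool_pos: [0.574, -0.0083, 0.0908]
tcp_rot: [-180.0, -0.0, -9.9]
wrist_force: [-1.6, 2.0, 10.7]
width: 0.0446
grasp_force: 40.0
```

>>> send_rows(
  plan=[
    [[0,0,0.001],[0,0,0]],
    [[0,0,0.0005],[0,0,0]],
    [[0,0,0],[0,0,0]],
    [[0,0,0],[0,0,0]],
    [[0,0,0],[0,0,0]],
  ],
)

```text
t: 14.78
tool_pos: [0.574, -0.0082, 0.0895]
tcp_rot: [-180.0, -0.0, -9.9]
wrist_force: [-2.6, 2.7, 13.0]
width: 0.0446
grasp_force: 40.0
```

>>> send_rows(
  plan=[
    [[0,0,0.0007],[0,0,-0.4]],
    [[0,0,0],[0,0,-0.5]],
    [[0,0,0],[0,0,-0.5]],
    [[0,0,0],[0,0,-0.5]],
    [[0,0,0],[0,0,-0.5]],
    [[0,0,0],[0,0,-0.5]],
    [[0,0,0],[0,0,-0.5]],
    [[0,0,0],[0,0,-0.5]],
    [[0,0,0],[0,0,-0.5]],
    [[0,0,0],[0,0,0]],
  ],
)

```text
t: 15.62
tool_pos: [0.575, -0.0075, 0.0895]
tcp_rot: [-180.0, -0.2, 16.7]
wrist_force: [-1.6, 4.6, 16.1]
width: 0.0443
grasp_force: 40.0
```

```bash
python3 - <<'E'
from h import *
s=r.get_state();print(s['joint_positions'].round(1),s['tool_pos'],s['tcp_rot'],s['wrist_force'],s['moment'])
save('scene','s5.png'); sc=cv2.resize(cv2.imread('pics/s5.png')[155:245,270:365],None,fx=5,fy=5,interpolation=2);cv2.imwrite('pics/s5c.png',sc)
E
```

```text
[  30.1   39.   -51.8  103.1   36.5   56.1 -110.2] [ 0.57498365 -0.00751906  0.0894659 ] [-1.79952320e+02 -1.67235847e-01  1.66801029e+01] [-1.58077784  4.63927915 16.07218   ] [ 0.64033508  0.34023247 -0.06278213]
```

View pics/s5c.png

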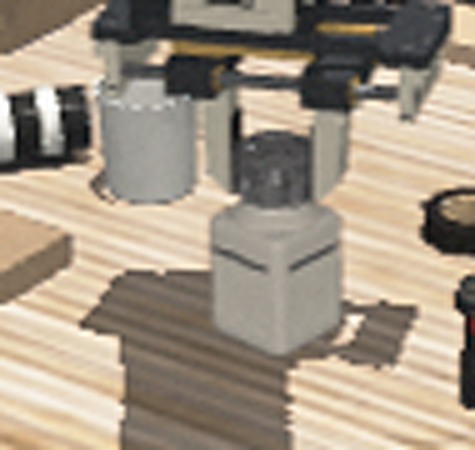

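The bottle's near corner is still at scene x≈325 with the same face lines, so it has not turned and the cap is rotating on it. I'll continue to about 60°, still pressed.

>>> send_rows(
  plan=[
    [[0,0,0],[0,0,-0.5]],
    [[0,0,0],[0,0,-0.5]],
    [[0,0,0],[0,0,-0.5]],
    [[0,0,0],[0,0,-0.5]],
    [[0,0,0],[0,0,-0.5]],
    [[0,0,0],[0,0,-0.5]],
    [[0,0,0],[0,0,-0.5]],
    [[0,0,0],[0,0,-0.5]],
    [[0,0,0],[0,0,-0.5]],
    [[0,0,0],[0,0,-0.5]],
    [[0,0,0],[0,0,-0.5]],
    [[0,0,0],[0,0,0]],
  ],
)

```text
t: 16.67
tool_pos: [0.5743, -0.0079, 0.0895]
tcp_rot: [180.0, -0.1, 49.7]
wrist_force: [-4.5, 2.4, 18.1]
width: 0.0438
grasp_force: 40.0
```

>>> send_rows(
  plan=[
    [[0,0,-0.002],[0,0,0]],
    [[0,0,-0.002],[0,0,0]],
    [[0,0,-0.002],[0,0,0]],
    [[0,0,-0.002],[0,0,0]],
    [[0,0,0],[0,0,0]],
    [[0,0,0],[0,0,0]],
  ],
)

```text
t: 17.17
tool_pos: [0.5737, -0.0088, 0.096]
tcp_rot: [-180.0, -0.0, 49.5]
wrist_force: [-0.3, 2.0, 6.7]
width: 0.044
grasp_force: 40.0
```

>>> send_rows(
  plan=[
    [[0,0,-0.002],[0,0,0]],
    [[0,0,-0.002],[0,0,0]],
    [[0,0,-0.002],[0,0,0]],
    [[0,0,-0.002],[0,0,0]],
    [[0,0,0],[0,0,0]],
    [[0,0,0],[0,0,0]],
  ],
)

```text
t: 17.67
tool_pos: [0.5734, -0.0094, 0.1036]
tcp_rot: [-180.0, 0.1, 49.4]
wrist_force: [-1.1, 0.8, 1.0]
width: 0.0441
grasp_force: 40.0
```

```bash
python3 - <<'E'
from h import *
s=r.get_state();print(s['tool_pos'],s['tcp_rot'],s['wrist_force'],s['moment'],s['width'])
save('scene','s6.png'); sc=cv2.resize(cv2.imread('pics/s6.png')[155:245,270:365],None,fx=5,fy=5,interpolation=2);cv2.imwrite('pics/s6c.png',sc)
E
```

```text
[ 0.57337503 -0.00937147  0.10359393] [-1.79958217e+02  6.12955419e-02  4.94345918e+01] [-1.06305276  0.78217869  1.04222442] [ 0.07821775  0.29324895 -0.01028544] 0.044093890231725726
```

View pics/s6c.png

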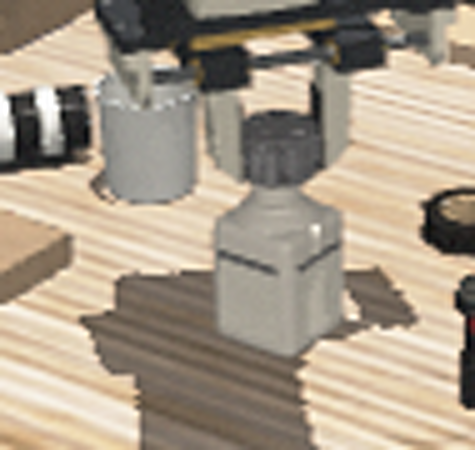

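The bottle turned slightly near the end (corner now at crop x≈292), so the cap's own turn is about 45–50°, inside the free range. The force shows no bottle weight, so I'll lift further and check.

>>> send_rows(
  plan=[
    [[0,0,-0.003],[0,0,0]],
    [[0,0,-0.003],[0,0,0]],
    [[0,0,-0.004],[0,0,0]],
    [[0,0,-0.004],[0,0,0]],
    [[0,0,-0.004],[0,0,0]],
    [[0,0,0],[0,0,0]],
    [[0,0,0],[0,0,0]],
    [[0,0,0],[0,0,0]],
  ],
)

```text
t: 18.38
tool_pos: [0.5735, -0.0094, 0.1215]
tcp_rot: [-180.0, 0.1, 49.4]
wrist_force: [-0.8, 0.3, -0.2]
width: 0.044
grasp_force: 40.0
```

Only the cap's weight shows in the force reading, so the bottle is staying on the bench. I'll lift to a hand's breadth.

>>> send_rows(
  plan=[
    [[0,0,-0.008],[0,0,0]],
    [[0,0,-0.01],[0,0,0]],
    [[0,0,-0.01],[0,0,0]],
    [[0,0,-0.01],[0,0,0]],
    [[0,0,-0.01],[0,0,0]],
    [[0,0,-0.01],[0,0,0]],
    [[0,0,-0.01],[0,0,0]],
    [[0,0,-0.007],[0,0,0]],
    [[0,0,-0.004],[0,0,0]],
    [[0,0,0],[0,0,0]],
    [[0,0,0],[0,0,0]],
    [[0,0,0],[0,0,0]],
  ],
)

```text
t: 19.38
tool_pos: [0.5733, -0.0094, 0.2]
tcp_rot: [-179.9, 0.1, 49.4]
wrist_force: [0.5, -0.2, -1.0]
width: 0.0446
grasp_force: 40.0
```

```bash
python3 - <<'E'
from h import *
s=r.get_state();print(s['tool_pos'],s['tcp_rot'],s['wrist_force'],s['width'],s['grasp_force'])
save('scene','s7.png'); sc=cv2.resize(cv2.imread('pics/s7.png')[125:265,200:420],None,fx=3.5,fy=3.5,interpolation=2);cv2.imwrite('pics/s7c.png',sc)
E
```

```text
[ 0.57331232 -0.00941874  0.20002895] [-1.79931735e+02  8.49848920e-02  4.94436688e+01] [ 0.47322674 -0.18553284 -1.01027463] 0.04458891573585425 39.99983970075846
```

View pics/s7c.png

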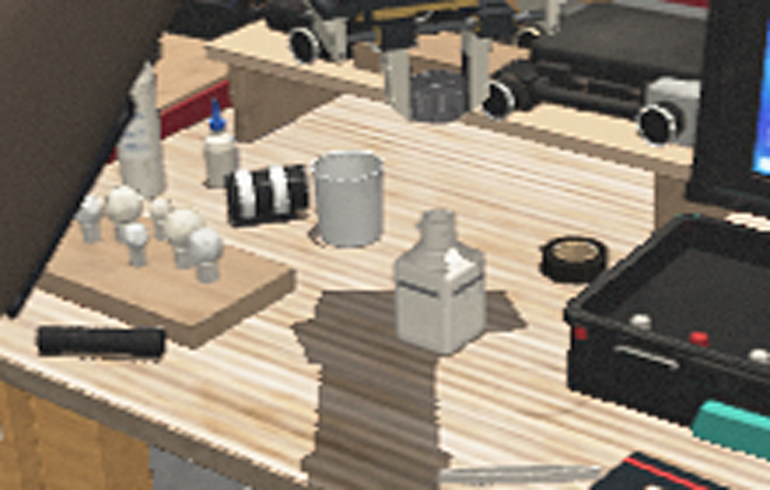

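The open bottle stands at crop (440,290) and the cap is held straight above it at (438,95). The other things on the bench are where they were, so I'm handing the job in.

```bash
python3 -c "
from rig import r
print(r.finish_job())"
```

```text
the job is handed in; nothing more can be done
None
```

The job is handed in: the bottle stands open on the bench, having turned a few degrees on its base during the uncapping, and the cap is in the gripper about 9 cm straight above the mouth; the other things were not touched.

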